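# Open the swab holder and wind its swabs up with the thumbwheel

## Robot

A 6-joint arm with a two-finger parallel gripper is mounted at the origin on the work surface. World frame = base frame: x ahead of the robot, y to its left, z up, the work surface at z = 0. Lengths are in m, angles in rad, forces in N, time in s.
With the tool pointing down it reaches from about 0.375 to 0.9 m from the base axis. Payload 3.1 kg.
Tool frame: the origin (TCP) lies where the fingers leave the gripper's body, on its centre line; the fingertips stand manip.tip_reach ahead of it and the grasp point (between the pads) lies 54 mm ahead of it (manip.tip_reach is the distance from the TCP to the fingertips, in m); z points along the fingers, y is the direction in which the jaws open and shut (so a half turn about z gives the same grasp; the last joint's range is limited). The gripper opens to 85 mm and grips with 20 to 120 N. Pads are 22 mm wide; open, the fingers measure 114 mm over their backs; the gripper's body (76 mm by 85 mm) begins 54 mm behind the grasp point. The pads swing forward as they close: fully open they stand 13 mm farther back than shut.
Start: joints at [-1.411, 0.527, 1.433, -0, 1.181, -0.178], TCP at [0.208, -0.589, 0.304] pointing down, gripper open.
Joint ranges: [-3.08, 3.08], [-0.75, 2.2], [0.22, 2.44], [-1.43, 4.57], [0, 2.65], [-2.85, 2.85]. Speed limits (rad/s): [2.79, 2.79, 3.14, 3.14, 3.14, 3.14].

## Interface

Orientations are given as a unit quaternion [x, y, z, w].
In Python, from station import manip, cams, order gives the robot as it stands. The module is installed in compiled form; this text tells all that it offers.
- The arm moves only by the tool drive_tool, never from a script. Its arguments are lists of equal length, an entry for each row: "linear": the shift along the tool's x, y, z in mm, a list of three; "rot": the turn, a rotation vector about the tool's x, y, z in degrees, a list of three; "hand": the finger opening in mm, from 0 to 85.4. A call has 1 to 20 rows; each row shifts and turns the pose as measured when the row begins, along the tool's axes as they then stand; what a row does not reach is not made up. A row lasts 1/12 s, in which the tool goes at most 41.7 mm and 7.16 degrees, less where a joint would pass 70% of its speed; a pose out of reach is approached as far as the arm can. A call with a gripper value outside its range is refused whole. The fingers move at their own pace and stop on an object; "force" is the grip in N (left out, the last holds). Time passes only in rows, so rows that do not move let the fingers close. It gives the time, the measured TCP pose, the force and the opening at its end, in the units of the state.
- manip.sense(): the state, without advancing time (a new reading comes with each control period).
- cams.snapshot(name): name is "side" or "top"; returns the picture (400x640x3 uint8, red, green, blue); there is no depth.
- cams.camera_model(name): a dict with "vfov" (degrees; the focal length in pixels is half the picture's height over the tangent of half this angle, whatever the lens; pixels are square), "cx", "cy" (the principal point, pixels), "k1" (the pictures are not rectified: a ray, as slopes to the right and down, at radius r is drawn at 1 + k1 r^2 times it, then the intrinsics apply), "rvec" (rotation vector, rad) and "tvec" (3), from world to camera coordinates, as OpenCV has them. Camera axes: x right, y down, z forward; pixel columns grow to the right and rows downward; lengths in m; the calibration is good to about 2 mm. A picture is of the moment at which its call begins. camera_model takes no time and is no camera call.
- order.sign_off(): hands the job in, once; it reports no verdict.
Trained networks look in the newest picture that a camera, given by its name, has taken for a name from the list of things; names that differ only in an ending like _2 or _b are one class to them, and where a whole thing is asked for, a point or a joint stands for the part that bears it (a point fixed in the world has none). Each returns a list of dicts, best first, with "score" (0 to 1); they miss things now and then, are a little off and sometimes report something else, mostly with a low value. They report only what shows in the picture. A call takes as long as a camera call. They do not tell look-alikes from the thing itself.
- cams.regions_of(label, camera): "pixels" (400x640 bool, what is visible of it) and "rect" ([left, top, right, bottom] in pixels, round what is visible of it).
- cams.spot_point(label, camera): "at" ([column, row] in pixels: a listed point, or the origin of a listed thing).
The state is a dict: "t": time; "q": joint angles; "qd": joint speeds; "tau": joint torques, N m; "tcp_pos": TCP position; "tool_rot": TCP orientation; "force": force on the tool from outside, world axes, zero at the start; "ft_torque": the same for the moment, N m; "finger_gap": opening from 0.0 (shut) to 1.0 (fully open).
Only numpy, scipy, OpenCV 4.12 (cv2) and the standard library are available. Lean on these libraries where they do the work, as an engineer would, in place of code of your own. Each camera call takes 0.05 s, during which the arm holds its last target. There are 200 camera calls.

## Task

Open the swab holder's lid by pressing its lever down, then roll the recessed thumbwheel with a fingertip until the swab sleeve has risen so that its green band is at the cup's rim (sleeve about 16 mm out: green showing, no red) and leave it so, lid open. Do not wind the sleeve up against the shut lid, press gently (never more than 12 N on the wheel or 25 N elsewhere on the holder), and leave the jar, compact and toothbrush case where they are.

Things in the scene. Friction and masses are not known exactly. Their poses are not given: they have to be found in the camera images.
- holder: Stainless steel swab holder, fixed to the glass; origin at the glass, z up. A round cup (outer radius 28, rim 88 mm above the glass) is centred 35 mm along its +y; the thumbwheel housing (74 mm along x, 48 along y, flat deck 50 mm above the glass) is centred 65 mm along its -y.
- wheel_slot (a point): Centre of the housing's deck opening, at deck level, right below the wheel's crown; axes as the holder's. The black ridged wheel (radius 22, 9 wide, axle along y) stands out of a slot 50 long (x), 12 wide (y). Its crown is 3 to 13 mm proud of the deck: this differs each time and is not measured, so feel for it. Its rim floats on a soft core: it yields 1 mm per 8 N, up to 6 mm.
- arrow (a point): Tip of the green arrow on the deck, 22 mm along x and 15 along -y from the slot's centre. It points along the holder's +x: dragging the crown that way raises the sleeve, the other way lowers it, 8 mm per rad (0.36 mm per mm of rim). The wheel turns by friction and stays where left; it needs 4 N along the rim, so press 6 to 8 N and drag about 20 mm a stroke; lift and repeat.
- cup_rim (a point): Centre of the cup's mouth, at the rim's height (88 mm above the glass). Axes as the holder's.
- lever (a point): Upper side of the lid's lever tab, about 6 mm short of its free end. The tab is a steel plate 30 wide (holder x), 38 long, 4 thick, with a curled lip 8 thick at its end, leaning up and outward (30 degrees) from the hinge on the holder's +y side. The point moves with the lid; with the lid shut it lies 94 mm along the holder's +y, 108 mm above the glass.
- lid (a joint): Angle of the round lid (rad): 0 shut, 1.15 end stop. Hinge line parallel to the holder's x, 66 mm along its +y, 88 mm high. Pressing the lever down with 3 to 6 N, about 30 mm, swings the lid up; the stiff hinge stays where left; the open lid reaches 142 mm above the glass. Open means more than 0.75.
- sleeve (a joint): Height of the swab sleeve's top over the cup's rim (m), negative below it; moved by the thumbwheel only. The sleeve (46 mm across) is white for its top 12 mm, green for the next 8 mm, red below, with white swab ends on top. Starts 4 to 12 mm below the rim; wanted 0.016, within 4 mm; can go to 0.038.
- jar: Closed jar of face cream, radius 29, height 48; origin at the centre of its underside. Bystander.
- compact: Round closed compact mirror, red, radius 34, height 13; origin at the centre of its underside. Bystander.
- case: Blue toothbrush case lying flat, 205 long (its y), 30 wide, 22 high; origin at the centre of its underside. Bystander.
There are look-alikes about, which are no part of the job. Of the things that look like the holder, the largest one is meant.

How it is judged:
On the way, in this order (a step that is already met when the one before it is completed fails the run):
1. the lid is opened while the sleeve is still down in the cup (value of joint lid above 0.75 rad and value of joint sleeve below 0.004 m), for 0.2 s.
2. the sleeve's green band is at the rim (value of joint sleeve between 0.012 and 0.02 m), for 0.3 s.
At the end, for the whole second after the job is handed in: The lid stands open (more than 0.75 rad), the sleeve's top is 12 to 20 mm above the cup's rim (green band at the rim), and nothing touches the holder (all of step 2 and value of joint lid above 0.75 rad and contact force between anything else and holder below 0.2 N and contact force between anything else and thumbwheel below 0.2 N).
It fails at once if the thumbwheel is pressed harder than 12 N (contact force between anything else and thumbwheel above 12 N).
It fails at once if the holder or its lid is pressed harder than 25 N (contact force between anything else and holder above 25 N).
It fails at once if the sleeve is wound up against the lid while it is not open (value of joint sleeve above 0.004 m and value of joint lid below 0.6 rad).
It fails at once if a bystander is shifted more than 15 mm (distance of any of jar, compact, case from where it was at the start of the episode above 0.015 m).
It also fails if it takes over 72 s, if anything falls off the work surface, if the arm or the gripper's body presses on something with over 40 N, if the wrist force passes 120 N, or if a joint passes its speed limit or range.

## Working session

There is one attempt and no reset: what is moved stays moved. The work goes in short steps, Python scripts to look and compute and a tool call to move; the robot and the scene stay as the last step left them, time stands still between calls to the robot, and variables do not carry over. Pictures are saved under pics/ and viewed, about 8 in all and at most 12, crops included, and the job is handed in when it is done.

Besides the shell and the picture viewer there is one more tool, called after ">>>" by a JSON object that holds its "fn" and its "kwargs", one argument or row to a line. drive_tool: Moves the arm, as the interface text tells. Its arguments: {"type":"object","properties":{"linear":{"type":"array","items":{"type":"array","items":{"type":"number"}}},"rot":{"type":"array","items":{"type":"array","items":{"type":"number"}}},"hand":{"type":"array","items":{"type":"number"}},"force":{"type":"number"}},"required":["linear","rot","hand"]}

```bash
mkdir -p pics
cat > h.py <<'E'
import numpy as np, cv2
from station import manip, cams, order
from scipy.spatial.transform import Rotation as R
def cam(n):
    m=cams.camera_model(n); f=200/np.tan(np.radians(m['vfov']/2))
    return m,f,R.from_rotvec(np.ravel(m['rvec'])).as_matrix(),np.ravel(m['tvec'])
def proj(n,p):
    m,f,Rm,t=cam(n); c=Rm@np.asarray(p)+t; s=c[:2]/c[2]; s=s*(1+m['k1']*(s@s)); return np.array([m['cx'],m['cy']])+f*s
def ray(n,px):
    m,f,Rm,t=cam(n); d=(np.asarray(px,float)-[m['cx'],m['cy']])/f; s=d.copy()
    for _ in range(20): s=d/(1+m['k1']*(s@s))
    v=Rm.T@np.r_[s,1]; return -Rm.T@t, v/np.linalg.norm(v)
def atz(n,px,z):
    o,v=ray(n,px); return o+v*(z-o[2])/v[2]
def tri(p1,p2,n1='side',n2='top'):
    (a,u),(b,v)=ray(n1,p1),ray(n2,p2)
    s=np.linalg.lstsq(np.c_[u,-v],b-a,rcond=None)[0]; P,Q=a+s[0]*u,b+s[1]*v
    return (P+Q)/2,np.linalg.norm(P-Q)
def save(n,name,crop=None,k=1):
    im=cams.snapshot(n)[...,::-1]
    if crop: im=im[crop[1]:crop[3],crop[0]:crop[2]]
    cv2.imwrite('pics/'+name,cv2.resize(im,None,fx=k,fy=k,interpolation=cv2.INTER_CUBIC))
E
python3 - <<'E'
from h import *
for n in('side','top'):
    save(n,n+'0.png'); m=cam(n); print(n,-m[2].T@m[3],m[1])
    for l in('holder','wheel_slot','arrow','cup_rim','lever','jar','compact','case'):
        print(l,[(np.round(d['at']).tolist(),round(d['score'],2)) for d in cams.spot_point(l,n)][:5])
s=manip.sense();print(s,manip.tip_reach)
E
```

```text
side [ 0.34459205 -0.54588913  0.5113894 ] 361.155365634492
holder [([335.0, 249.0], 0.66), ([363.0, 363.0], 0.63), ([232.0, 326.0], 0.63), ([242.0, 227.0], 0.59)]
wheel_slot [([363.0, 245.0], 0.81), ([336.0, 248.0], 0.69), ([385.0, 371.0], 0.66), ([252.0, 223.0], 0.56), ([379.0, 241.0], 0.48)]
arrow [([401.0, 370.0], 0.69), ([259.0, 224.0], 0.64), ([382.0, 244.0], 0.59)]
cup_rim [([323.0, 205.0], 0.75), ([231.0, 197.0], 0.73), ([350.0, 324.0], 0.64)]
lever [([302.0, 186.0], 0.81), ([332.0, 304.0], 0.76), ([217.0, 183.0], 0.71)]
jar [([232.0, 327.0], 0.8)]
compact [([199.0, 198.0], 0.55)]
case [([384.0, 208.0], 0.68)]
top [ 0.36058765 -0.05867428  0.98490517] 437.38800900835986
holder [([340.0, 187.0], 0.95), ([438.0, 231.0], 0.78), ([266.0, 243.0], 0.66)]
wheel_slot [([372.0, 175.0], 0.78), ([463.0, 223.0], 0.75), ([286.0, 238.0], 0.61)]
arrow [([286.0, 231.0], 0.87), ([376.0, 161.0], 0.84), ([461.0, 219.0], 0.68)]
cup_rim [([434.0, 225.0], 0.89), ([251.0, 243.0], 0.84), ([329.0, 176.0], 0.64)]
lever [([418.0, 226.0], 0.98), ([300.0, 180.0], 0.91), ([228.0, 245.0], 0.81)]
jar [([368.0, 295.0], 0.92)]
compact [([199.0, 262.0], 0.76)]
case [([323.0, 118.0], 0.96), ([365.0, 294.0], 0.48)]
{'t': 0.9, 'q': array([-1.41050314e+00,  5.27457149e-01,  1.43269390e+00,  8.14401415e-06,
        1.18137818e+00, -1.78497643e-01]), 'qd': array([ 0.0001624 , -0.00132824, -0.0012863 ,  0.00143767,  0.00019922,
        0.00075588]), 'tau': array([-6.17593960e-04, -4.42309034e+01, -1.78422761e+01, -2.58458604e-04,
        6.47984252e-04, -7.00470242e-07]), 'tcp_pos': array([ 0.20774511, -0.58944699,  0.3039387 ]), 'tool_rot': array([9.85687132e-01, 1.68584924e-01, 3.47836814e-06, 3.17466608e-05]), 'force': array([-0.71086451, -0.14695005,  0.15045276]), 'ft_torque': array([0.029466  , 0.00226925, 0.03839765]), 'finger_gap': 0.9997356150177892} 0.0726
```

View pics/side0.png

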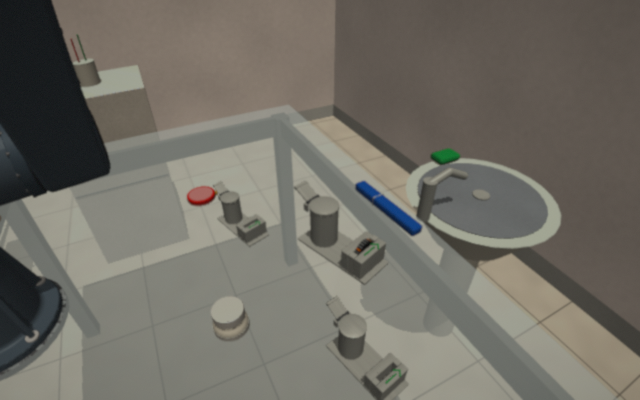

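View pics/top0.png

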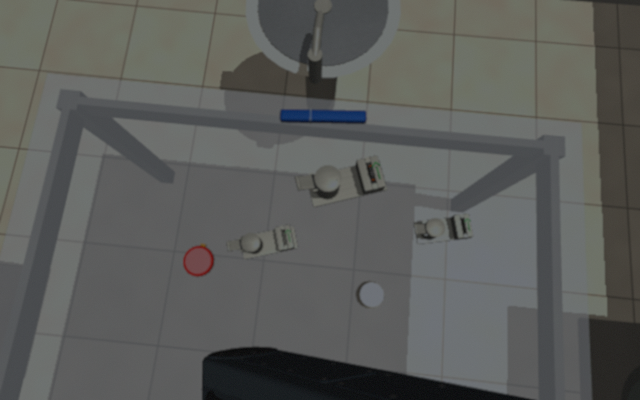

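The side view shows three holder-like things. The largest stands mid-scene with its cup at (323,205) and its housing with the black wheel at (363,250). In the top view it is the one at (329,176), with lever at (300,180) and slot at (372,175). I'll triangulate that one.

```bash
cat >> h.py <<'E'
LOC=dict(holder=[0,0,0],wheel_slot=[0,-.065,.05],arrow=[.022,-.08,.05],cup_rim=[0,.035,.088],lever=[0,.094,.108])
E
python3 - <<'E'
from h import *
from scipy.optimize import least_squares
S=dict(wheel_slot=(363,245),arrow=(382,244),cup_rim=(323,205),lever=(302,186))
T=dict(holder=(340,187),wheel_slot=(372,175),arrow=(376,161),cup_rim=(329,176),lever=(300,180))
for k in S: p,e=tri(S[k],T[k]); print(k,p.round(4),e.round(4))
W=lambda v,k: np.r_[v[:2],v[3]]+R.from_euler('z',v[2]).apply(LOC[k])
def f(v): return np.concatenate([proj('side',W(v,k))-S[k] for k in S]+[proj('top',W(v,k))-T[k] for k in T])
r=least_squares(f,[.55,-.1,0,0],loss='soft_l1',f_scale=2);print(r.x,r.fun.reshape(-1,2).round(1).tolist())
for k in LOC: print(k,W(r.x,k).round(4))
for l,s,t in(('jar',(232,327),(368,295)),('compact',(199,198),(199,262)),('case',(384,208),(323,118))): print(l,tri(s,t))
E
```

```text
wheel_slot [ 0.6263 -0.1568  0.0535] 0.0033
arrow [ 0.6625 -0.1645  0.0462] 0.0052
cup_rim [ 0.5992 -0.0612  0.0912] 0.0066
lever [ 0.5818 -0.0023  0.1044] 0.005
[ 6.09907232e-01 -9.36463729e-02  3.16553201e-01  4.04523632e-05] [[0.4, 0.5], [-4.7, -0.5], [1.3, 0.6], [1.0, -1.3], [1.7, -2.5], [-0.4, -2.0], [-0.2, 1.3], [-1.0, 1.9], [0.4, 1.3]]
holder [ 0.6099 -0.0936  0.    ]
wheel_slot [ 0.6301 -0.1554  0.05  ]
arrow [ 0.6557 -0.1628  0.05  ]
cup_rim [ 0.599  -0.0604  0.088 ]
lever [ 0.5806 -0.0043  0.108 ]
jar (array([ 0.36813316, -0.17374683, -0.00579426]), np.float64(0.001384287210477531))
compact (array([ 0.39876174,  0.20735616, -0.00132838]), np.float64(0.0032049792952047683))
case (array([ 0.76693423, -0.03427622,  0.0039053 ]), np.float64(0.0012348516263050154))
```

```bash
cat >> h.py <<'E'
V=[.6099,-.0936,.3166]
def W(p,v=V): return np.r_[v[:2],0]+R.from_euler('z',v[2]).apply(p)
E
python3 - <<'E'
from h import *
a=np.linspace(0,6.283,40)
box=lambda z:[[37,-89,z],[37,-41,z],[-37,-41,z],[-37,-89,z],[37,-89,z]]
curves=[box(50),box(0),[[28*np.cos(t),35+28*np.sin(t),88] for t in a],[[25,-71,50],[25,-59,50],[-25,-59,50],[-25,-71,50],[25,-71,50]],[[-15,66,90],[-15,99,111],[15,99,111],[15,66,90]]]
out=[]
for n,c in(('side',(285,170,395,290)),('top',(285,145,395,215))):
    im=cams.snapshot(n)[...,::-1][c[1]:c[3],c[0]:c[2]]; k=5 if n=='side' else 7
    k=3.6 if n=='side' else 7
    big=cv2.resize(im,None,fx=k,fy=k,interpolation=cv2.INTER_CUBIC)
    big=cv2.resize(im,None,fx=3.6,fy=3.6,interpolation=cv2.INTER_CUBIC); k=3.6
    for cu in curves:
        pts=np.array([(proj(n,W(np.array(p)/1000))-c[:2]+.5)*k for p in cu]).round().astype(int)
        cv2.polylines(big,[pts],False,(0,255,255),1)
    out.append(np.vstack([big,np.zeros((432-big.shape[0],396,3),np.uint8)]))
cv2.imwrite('pics/ov.png',np.hstack(out))
E
```

```text
(no output)
```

View pics/ov.png

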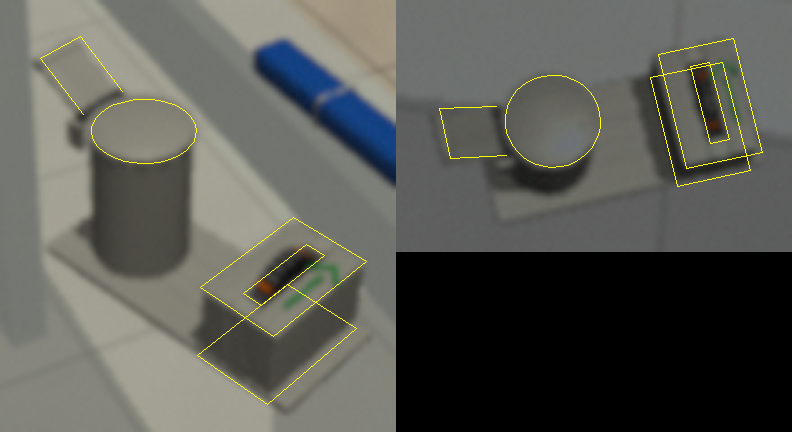

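```bash
cat >> h.py <<'E'
def to(p,yaw=None):
    "shift (mm, tool axes) that puts the fingertips at world point p"
    s=manip.sense(); r=R.from_quat(s['tool_rot']); tip=s['tcp_pos']+r.apply([0,0,manip.tip_reach])
    x=r.apply([1,0,0]); print('t',s['t'],'tip',tip.round(4),'reach',manip.tip_reach,'yaw err deg',np.degrees(V[2]-np.arctan2(x[1],x[0])).round(2),'zaxis',r.apply([0,0,1]).round(3),'F',s['force'].round(2),'gap',s['finger_gap'])
    print('shift',(r.inv().apply(np.asarray(p)-tip)*1000).round(1))
E
python3 -c "
from h import *
to(W([0,.098,.15]))"
```

```text
t 1.0 tip [ 0.2077 -0.5894  0.2313] reach 0.0726 yaw err deg -1.27 zaxis [-0. -0. -1.] F [-0.3  -0.63 -0.1 ] gap 1.0029524048433813
shift [ 546.3 -432.    81.3]
```

>>> {"fn": "drive_tool", "kwargs": {
  "linear": [
    [0,0,0],
    [0,0,0],
    [0,0,0],
    [0,0,0],
    [0,0,0],
    [0,0,0]
  ],
  "rot": [
    [0,0,0],
    [0,0,0],
    [0,0,0],
    [0,0,0],
    [0,0,0],
    [0,0,0]
  ],
  "hand": [0,0,0,0,0,0],
  "force": 40
}}

```text
t: 1.5
tcp_pos: [0.2077, -0.5894, 0.3039]
tool_rot: [0.986, 0.169, 0.0, -0.0]
force: [0.9, 0.2, 0.2]
finger_gap: 0.144
```

```bash
python3 -c "
from h import *
to(W([0,.098,.15]))"
```

```text
t 1.5 tip [ 0.2077 -0.5894  0.2313] reach 0.0726 yaw err deg -1.27 zaxis [ 0.  0. -1.] F [0.86 0.15 0.22] gap 0.144091476986534
shift [ 546.3 -431.9   81.3]
```

>>> {"fn": "drive_tool", "kwargs": {
  "linear": [
    [27.3,-21.6,0],
    [27.3,-21.6,0],
    [27.3,-21.6,0],
    [27.3,-21.6,0],
    [27.3,-21.6,0],
    [27.3,-21.6,0],
    [27.3,-21.6,0],
    [27.3,-21.6,0],
    [27.3,-21.6,0],
    [27.3,-21.6,0],
    [27.3,-21.6,0],
    [27.3,-21.6,0],
    [27.3,-21.6,0],
    [27.3,-21.6,0],
    [27.3,-21.6,0],
    [27.3,-21.6,0],
    [27.3,-21.6,0],
    [27.3,-21.6,0],
    [27.3,-21.6,0],
    [27.3,-21.6,0]
  ],
  "rot": [
    [0,0,1.3],
    [0,0,0],
    [0,0,0],
    [0,0,0],
    [0,0,0],
    [0,0,0],
    [0,0,0],
    [0,0,0],
    [0,0,0],
    [0,0,0],
    [0,0,0],
    [0,0,0],
    [0,0,0],
    [0,0,0],
    [0,0,0],
    [0,0,0],
    [0,0,0],
    [0,0,0],
    [0,0,0],
    [0,0,0]
  ],
  "hand": [0,0,0,0,0,0,0,0,0,0,0,0,0,0,0,0,0,0,0,0]
}}

```text
t: 3.17
tcp_pos: [0.6092, 0.0063, 0.302]
tool_rot: [0.989, 0.15, 0.002, 0.008]
force: [0.5, -0.0, 0.8]
finger_gap: 0.003
```

```bash
python3 -c "
from h import *
to(W([0,.098,.125]))"
```

```text
t 3.1667 tip [0.6097 0.0053 0.2294] reach 0.0726 yaw err deg 0.93 zaxis [ 0.007 -0.014 -1.   ] F [ 0.46 -0.    0.82] gap 0.00291526862048148
shift [-30.9  -5.1 104.3]
```

>>> {"fn": "drive_tool", "kwargs": {
  "linear": [
    [-15,-2,0],
    [-15,-2,20],
    [0,0,30],
    [0,0,30],
    [0,0,20],
    [0,0,0]
  ],
  "rot": [
    [0,0,-0.9],
    [0,0,0],
    [0,0,0],
    [0,0,0],
    [0,0,0],
    [0,0,0]
  ],
  "hand": [0,0,0,0,0,0]
}}

```text
t: 3.67
tcp_pos: [0.5879, 0.009, 0.2017]
tool_rot: [0.986, 0.165, 0.01, 0.009]
force: [-1.4, -1.6, -0.3]
finger_gap: -0.002
```

```bash
python3 -c "
from h import *
to(W([0,.098,.105]))
save('side','s1.png',(200,80,440,260),3.3)"
```

```text
t 3.6667 tip [0.5895 0.008  0.1291] reach 0.0726 yaw err deg -0.82 zaxis [ 0.023 -0.014 -1.   ] F [-1.41 -1.63 -0.31] gap -0.0020667775325275113
shift [-12.7   4.2  24. ]
```

View pics/s1.png

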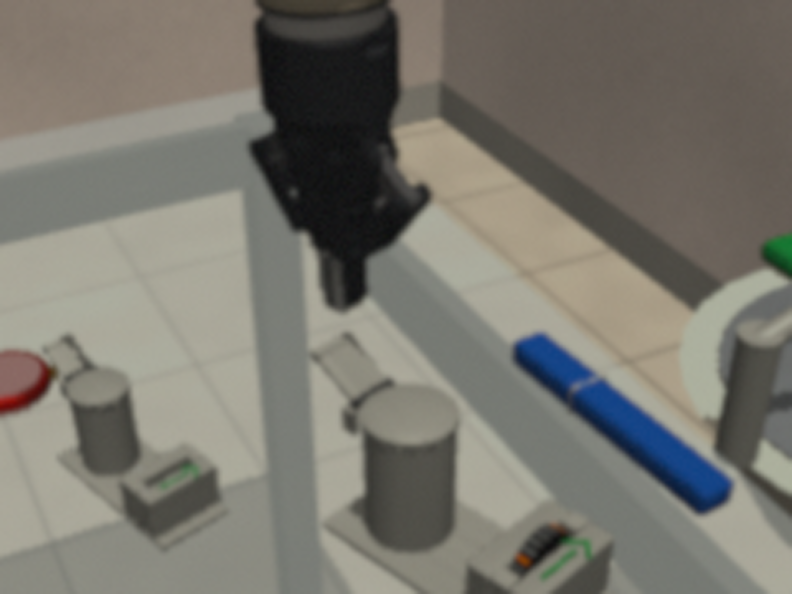

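The fingertip is at about full-image (303,172), just above and beside the lever tab at (300,186).

```bash
cat >> h.py <<'E'
def lev(yaw=V[2]):
    r=R.from_quat(manip.sense()['tool_rot']); g=R.from_matrix(np.c_[[np.cos(yaw),np.sin(yaw),0],[np.sin(yaw),-np.cos(yaw),0],[0,0,-1]])
    print('rot',np.degrees((r.inv()*g).as_rotvec()).round(2))
E
python3 -c "
from h import *
lev(); s=manip.sense(); t=s['tcp_pos']+R.from_quat(s['tool_rot']).apply([0,0,.0726]); print(proj('side',t),proj('side',t+[0,0,.01]))"
```

```text
rot [ 1.21 -1.08  0.81]
[304.47752703 170.90277296] [304.3255262  166.56533572]
```

>>> {"fn": "drive_tool", "kwargs": {
  "linear": [
    [-12.5,2,0],
    [0,1,0],
    [0,0,5],
    [0,0,5],
    [0,0,0]
  ],
  "rot": [
    [0,0,0],
    [0,0,0],
    [0,0,0],
    [0,0,0],
    [0,0,0]
  ],
  "hand": [0,0,0,0,0]
}}

```text
t: 4.13
tcp_pos: [0.5824, 0.0011, 0.1979]
tool_rot: [0.986, 0.164, 0.017, 0.011]
force: [-0.2, -0.3, -0.4]
finger_gap: 0.001
```

```bash
python3 -c "
from h import *
lev();to(W([0,.098,.105]))"
```

```text
rot [ 1.52 -1.68  0.78]
t 4.1333 tip [ 5.850e-01 -1.000e-04  1.254e-01] reach 0.0726 yaw err deg -0.8 zaxis [ 0.036 -0.016 -0.999] F [-0.15 -0.29 -0.38] gap 0.0007536962719325032
shift [-6.  -2.  20.2]
```

>>> {"fn": "drive_tool", "kwargs": {
  "linear": [
    [-6,-2,4],
    [-3,0,4],
    [-2,0,4],
    [0,0,4],
    [0,0,4],
    [0,0,4]
  ],
  "rot": [
    [1.5,-1.7,0.8],
    [1,-1,0.4],
    [0,0,0],
    [0,0,0],
    [0,0,0],
    [0,0,0]
  ],
  "hand": [0,0,0,0,0,0]
}}

```text
t: 4.63
tcp_pos: [0.5734, 0.0012, 0.1757]
tool_rot: [0.988, 0.153, -0.008, -0.008]
force: [-1.5, 2.9, 3.8]
finger_gap: 0.003
```

```bash
python3 -c "
from h import *
lev();to(W([0,.098,.105]))"
```

```text
rot [-1.09  0.7  -0.52]
t 4.6333 tip [0.5721 0.0022 0.1031] reach 0.0726 yaw err deg 0.51 zaxis [-0.018  0.014 -1.   ] F [-1.46  2.94  3.76] gap 0.003321134882688657
shift [ 6.1  4.7 -2. ]
```

>>> {"fn": "drive_tool", "kwargs": {
  "linear": [
    [2,2,4],
    [2,1,4],
    [1,0,4],
    [0,0,4],
    [0,0,4]
  ],
  "rot": [
    [-0.5,0.4,0],
    [0,0,0],
    [0,0,0],
    [0,0,0],
    [0,0,0]
  ],
  "hand": [0,0,0,0,0]
}}

```text
t: 5.05
tcp_pos: [0.5782, 0.0002, 0.1538]
tool_rot: [0.988, 0.154, -0.004, -0.004]
force: [-1.3, -1.3, 3.8]
finger_gap: 0.001
```

```bash
python3 -c "
from h import *
lev();to(W([0,.098,.078]))"
```

```text
rot [-0.5   0.41 -0.39]
t 5.05 tip [0.5775 0.0006 0.0812] reach 0.0726 yaw err deg 0.38 zaxis [-0.009  0.006 -1.   ] F [-1.31 -1.29  3.8 ] gap 0.0014940512290540576
shift [1.5 1.6 3.2]
```

>>> {"fn": "drive_tool", "kwargs": {
  "linear": [
    [1,1,3],
    [0,0,3],
    [0,0,2]
  ],
  "rot": [
    [-0.4,0.3,0],
    [0,0,0],
    [0,0,0]
  ],
  "hand": [0,0,0]
}}

```text
t: 5.3
tcp_pos: [0.5795, -0.0012, 0.1454]
tool_rot: [0.988, 0.154, -0.001, -0.0]
force: [-7.2, 0.4, 26.0]
finger_gap: -0.002
```

```bash
python3 -c "
from h import *
lev();to(W([0,.098,.072]))
save('side','s2.png',(200,80,440,260),3.3)"
```

```text
rot [-0.03  0.14 -0.38]
t 5.3 tip [ 0.5793 -0.0012  0.0728] reach 0.0726 yaw err deg 0.38 zaxis [-0.002 -0.    -1.   ] F [-7.22  0.37 26.  ] gap -0.0020853087579967926
shift [ 0.3 -0.7  0.8]
```

View pics/s2.png

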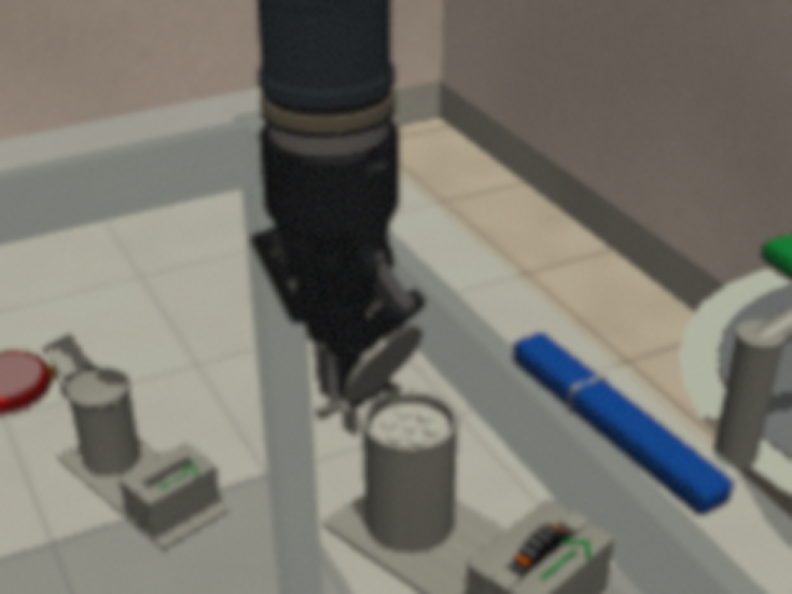

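The lid is wide open and the sleeve is still down. The last push read 26 N at the wrist, which suggests it reached the end stop, so I'm backing off.

>>> {"fn": "drive_tool", "kwargs": {
  "linear": [
    [0,-2,-4],
    [0,-6,-20],
    [0,-10,-30],
    [0,0,-30],
    [0,0,-20]
  ],
  "rot": [
    [0,0,0],
    [0,0,0],
    [0,0,0],
    [0,0,0],
    [0,0,0]
  ],
  "hand": [0,0,0,0,0]
}}

```text
t: 5.77
tcp_pos: [0.5743, 0.0157, 0.2474]
tool_rot: [0.988, 0.153, -0.003, -0.001]
force: [0.9, -0.1, -0.2]
finger_gap: -0.001
```

```bash
python3 -c "
from h import *
lev();to(W([0,-.065,.16]))"
```

```text
rot [-0.13  0.33 -0.5 ]
t 5.7667 tip [0.5739 0.0158 0.1748] reach 0.0726 yaw err deg 0.5 zaxis [-0.006  0.    -1.   ] F [ 0.85 -0.14 -0.24] gap -0.0011571674512993475
shift [  1.8 180.2  14.4]
```

>>> {"fn": "drive_tool", "kwargs": {
  "linear": [
    [0,30,0],
    [0,30,0],
    [0,30,0],
    [0,30,0],
    [0,30,0],
    [-6,25,10],
    [0,5,30],
    [0,0,30],
    [0,0,10],
    [0,0,0]
  ],
  "rot": [
    [0,0,-0.5],
    [0,0,0],
    [0,0,0],
    [0,0,0],
    [0,0,0],
    [0,0,0],
    [0,0,0],
    [0,0,0],
    [0,0,0],
    [0,0,0]
  ],
  "hand": [0,0,0,0,0,0,0,0,0,0]
}}

```text
t: 6.6
tcp_pos: [0.6399, -0.1698, 0.1732]
tool_rot: [0.987, 0.159, 0.015, 0.009]
force: [-0.9, -0.0, -0.3]
finger_gap: 0.0
```

```bash
python3 -c "
from h import *
lev();to(W([-.009,-.065,.07]))
save('side','s3.png',(260,130,420,290),4.5)"
```

```text
rot [ 1.33 -1.55  0.16]
t 6.6 tip [ 0.6423 -0.1707  0.1006] reach 0.0726 yaw err deg -0.18 zaxis [ 0.033 -0.014 -0.999] F [-0.88 -0.04 -0.31] gap 0.00044398418649540844
shift [-16.5 -19.1  29.8]
```

View pics/s3.png

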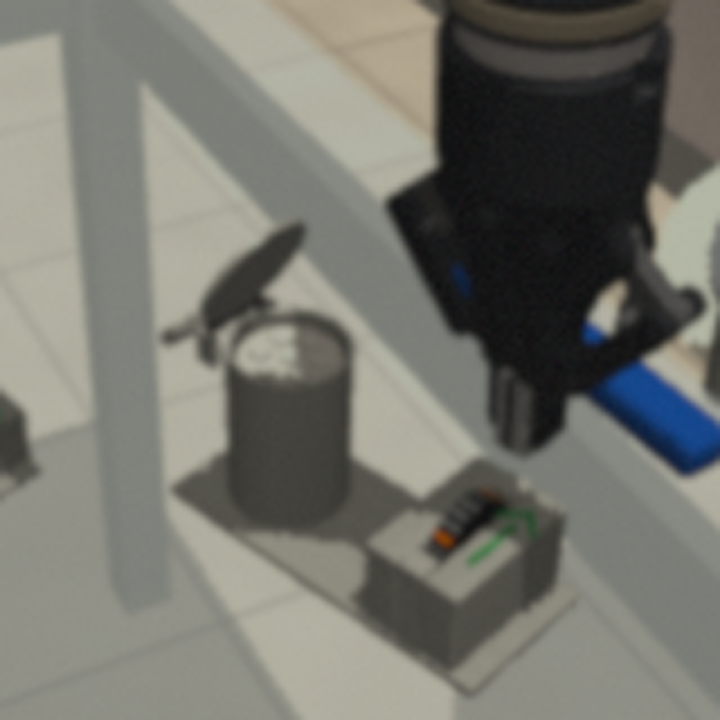

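The lid at (250,270) in the crop stands open. The wheel at (465,520) stands several mm proud of the deck, and the fingertip at (520,440) is above the deck, slightly too far +x.

>>> {"fn": "drive_tool", "kwargs": {
  "linear": [
    [-8,-10,2],
    [-6,-7,4],
    [-3,-3,4],
    [0,0,0],
    [0,0,0]
  ],
  "rot": [
    [1.3,-1.5,0],
    [0,0,0],
    [0,0,0],
    [0,0,0],
    [0,0,0]
  ],
  "hand": [0,0,0,0,0]
}}

```text
t: 7.07
tcp_pos: [0.6168, -0.1524, 0.1673]
tool_rot: [0.987, 0.161, 0.002, 0.001]
force: [0.6, 0.1, -0.3]
finger_gap: -0.0
```

```bash
python3 -c "
from h import *
lev();to(W([-.009,-.065,.07]))"
```

```text
rot [ 0.14 -0.19  0.38]
t 7.0667 tip [ 0.6171 -0.1525  0.0947] reach 0.0726 yaw err deg -0.38 zaxis [ 0.004 -0.001 -1.   ] F [ 0.56  0.07 -0.34] gap -0.00021725607733233396
shift [ 2.4  6.7 24.8]
```

>>> {"fn": "drive_tool", "kwargs": {
  "linear": [
    [2,5,10],
    [1,2,10],
    [0,1,5],
    [0,0,0]
  ],
  "rot": [
    [0,0,0.4],
    [0,0,0],
    [0,0,0],
    [0,0,0]
  ],
  "hand": [0,0,0,0]
}}

```text
t: 7.4
tcp_pos: [0.6243, -0.1596, 0.1424]
tool_rot: [0.987, 0.158, 0.004, 0.003]
force: [-0.8, 0.4, -0.4]
finger_gap: 0.004
```

```bash
python3 -c "
from h import *
lev();to(W([-.009,-.065,.063]))"
```

```text
rot [ 0.37 -0.43  0.01]
t 7.4 tip [ 0.625  -0.1599  0.0698] reach 0.0726 yaw err deg -0.02 zaxis [ 0.009 -0.004 -1.   ] F [-0.82  0.41 -0.43] gap 0.004310215000901031
shift [-2.8 -2.7  6.8]
```

>>> {"fn": "drive_tool", "kwargs": {
  "linear": [
    [-3,-3,2],
    [-1,0,1],
    [0,0,0],
    [0,0,0]
  ],
  "rot": [
    [0.4,-0.4,0],
    [0,0,0],
    [0,0,0],
    [0,0,0]
  ],
  "hand": [0,0,0,0]
}}

```text
t: 7.73
tcp_pos: [0.6189, -0.1583, 0.1374]
tool_rot: [0.988, 0.157, -0.001, -0.001]
force: [-0.1, -0.9, 0.7]
finger_gap: 0.002
```

```bash
python3 -c "
from h import *
lev();to(W([-.009,-.065,.063]))"
```

```text
rot [-0.17  0.1  -0.03]
t 7.7333 tip [ 0.6188 -0.1581  0.0648] reach 0.0726 yaw err deg 0.03 zaxis [-0.003  0.002 -1.   ] F [-0.13 -0.86  0.73] gap 0.0015486644587391438
shift [2.7 0.9 1.8]
```

>>> {"fn": "drive_tool", "kwargs": {
  "linear": [
    [2,1,0.7],
    [0,0,0.3],
    [0,0,0]
  ],
  "rot": [
    [0,0,0],
    [0,0,0],
    [0,0,0]
  ],
  "hand": [0,0,0]
}}

```text
t: 7.98
tcp_pos: [0.6215, -0.1588, 0.1368]
tool_rot: [0.988, 0.157, -0.001, -0.001]
force: [-0.2, 0.7, -1.0]
finger_gap: -0.002
```

>>> {"fn": "drive_tool", "kwargs": {
  "linear": [
    [0,0,1],
    [0,0,0],
    [0,0,0]
  ],
  "rot": [
    [0,0,0],
    [0,0,0],
    [0,0,0]
  ],
  "hand": [0,0,0]
}}

```text
t: 8.23
tcp_pos: [0.6219, -0.1589, 0.1362]
tool_rot: [0.988, 0.157, -0.0, -0.001]
force: [0.3, -0.0, -0.6]
finger_gap: -0.006
```

>>> {"fn": "drive_tool", "kwargs": {
  "linear": [
    [0,0,1],
    [0,0,0],
    [0,0,0]
  ],
  "rot": [
    [0,0,0],
    [0,0,0],
    [0,0,0]
  ],
  "hand": [0,0,0]
}}

```text
t: 8.48
tcp_pos: [0.622, -0.1588, 0.1353]
tool_rot: [0.988, 0.157, -0.0, -0.001]
force: [0.0, -0.0, -0.6]
finger_gap: -0.001
```

>>> {"fn": "drive_tool", "kwargs": {
  "linear": [
    [0,0,1],
    [0,0,0]
  ],
  "rot": [
    [0,0,0],
    [0,0,0]
  ],
  "hand": [0,0]
}}

```text
t: 8.65
tcp_pos: [0.622, -0.1589, 0.1342]
tool_rot: [0.988, 0.157, -0.0, -0.001]
force: [-0.1, 0.2, 0.9]
finger_gap: 0.001
```

>>> {"fn": "drive_tool", "kwargs": {
  "linear": [
    [0,0,1],
    [0,0,0]
  ],
  "rot": [
    [0,0,0],
    [0,0,0]
  ],
  "hand": [0,0]
}}

```text
t: 8.82
tcp_pos: [0.6222, -0.1589, 0.1338]
tool_rot: [0.988, 0.157, 0.0, -0.0]
force: [-1.3, -0.9, 2.5]
finger_gap: 0.001
```

```bash
python3 -c "
from h import *
to(W([-.009,-.065,.058]))"
```

```text
t 8.8167 tip [ 0.6222 -0.1588  0.0612] reach 0.0726 yaw err deg 0.03 zaxis [ 0.     0.001 -1.   ] F [-1.31 -0.93  2.45] gap 0.0005687447842009374
shift [-0.4 -0.8  3.2]
```

>>> {"fn": "drive_tool", "kwargs": {
  "linear": [
    [0,0,0.7],
    [0,0,0]
  ],
  "rot": [
    [0,0,0],
    [0,0,0]
  ],
  "hand": [0,0]
}}

```text
t: 8.98
tcp_pos: [0.6222, -0.1588, 0.1338]
tool_rot: [0.988, 0.157, 0.0, -0.0]
force: [-0.5, -0.5, 3.6]
finger_gap: -0.001
```

>>> {"fn": "drive_tool", "kwargs": {
  "linear": [
    [0,0,0],
    [0,0,0]
  ],
  "rot": [
    [0,0,0],
    [0,0,0]
  ],
  "hand": [0,0]
}}

```text
t: 9.15
tcp_pos: [0.6221, -0.1589, 0.1339]
tool_rot: [0.988, 0.157, 0.0, -0.0]
force: [-0.8, -0.1, 0.9]
finger_gap: 0.002
```

>>> {"fn": "drive_tool", "kwargs": {
  "linear": [
    [0,0,0.8],
    [0,0,1.0],
    [0,0,1.0]
  ],
  "rot": [
    [0,0,0],
    [0,0,0],
    [0,0,0]
  ],
  "hand": [0,0,0]
}}

```text
t: 9.4
tcp_pos: [0.6223, -0.1589, 0.1326]
tool_rot: [0.988, 0.157, 0.001, -0.0]
force: [-2.2, 0.9, 9.1]
finger_gap: -0.001
```

>>> {"fn": "drive_tool", "kwargs": {
  "linear": [
    [0,0,1.0]
  ],
  "rot": [
    [0,0,0]
  ],
  "hand": [0]
}}

```text
t: 9.48
tcp_pos: [0.6224, -0.1589, 0.1326]
tool_rot: [0.988, 0.158, 0.001, -0.0]
force: [-2.9, 0.9, 10.1]
finger_gap: -0.001
```

>>> {"fn": "drive_tool", "kwargs": {
  "linear": [
    [0,0,1.0]
  ],
  "rot": [
    [0,0,0]
  ],
  "hand": [0]
}}

```text
t: 9.57
tcp_pos: [0.6224, -0.1588, 0.1327]
tool_rot: [0.987, 0.158, 0.001, -0.0]
force: [-2.2, 1.0, 9.1]
finger_gap: -0.0
```

>>> {"fn": "drive_tool", "kwargs": {
  "linear": [
    [2,0,0.7],
    [2,0,0.6],
    [2,0,0.6]
  ],
  "rot": [
    [0,0,0],
    [0,0,0],
    [0,0,0]
  ],
  "hand": [0,0,0]
}}

```text
t: 9.82
tcp_pos: [0.6254, -0.1577, 0.1332]
tool_rot: [0.987, 0.159, -0.003, -0.0]
force: [-3.9, -1.2, 7.1]
finger_gap: 0.003
```

>>> {"fn": "drive_tool", "kwargs": {
  "linear": [
    [2,0,0.6],
    [2,0,0.6]
  ],
  "rot": [
    [0,0,0],
    [0,0,0]
  ],
  "hand": [0,0]
}}

```text
t: 9.98
tcp_pos: [0.6273, -0.1571, 0.1332]
tool_rot: [0.987, 0.159, -0.005, 0.0]
force: [-4.3, -1.3, 8.4]
finger_gap: -0.004
```

```bash
python3 -c "
from h import *
to(W([-.009,-.065,.06])); lev()"
```

```text
t 9.9833 tip [ 0.6266 -0.1573  0.0606] reach 0.0726 yaw err deg -0.16 zaxis [-0.011 -0.002 -1.   ] F [-4.25 -1.26  8.4 ] gap -0.0037537187577192464
shift [-5.  -0.7  0.7]
rot [-0.09  0.62  0.16]
```

>>> {"fn": "drive_tool", "kwargs": {
  "linear": [
    [2.5,0,0.5],
    [2.5,0,0.5],
    [2.5,0,0.5],
    [2.5,0,0.5]
  ],
  "rot": [
    [0,0.2,0],
    [0,0.2,0],
    [0,0.2,0],
    [0,0.2,0]
  ],
  "hand": [0,0,0,0]
}}

```text
t: 10.32
tcp_pos: [0.633, -0.1552, 0.1332]
tool_rot: [0.987, 0.16, -0.004, -0.001]
force: [-3.9, -0.7, 6.8]
finger_gap: -0.0
```

>>> {"fn": "drive_tool", "kwargs": {
  "linear": [
    [2.5,0,0.6],
    [2.5,0,0.6],
    [2.5,0,0.6]
  ],
  "rot": [
    [0,0.2,0],
    [0,0.2,0],
    [0,0.2,0]
  ],
  "hand": [0,0,0]
}}

```text
t: 10.57
tcp_pos: [0.6373, -0.1539, 0.1331]
tool_rot: [0.987, 0.161, -0.003, -0.002]
force: [-4.5, 0.0, 7.8]
finger_gap: -0.002
```

```bash
python3 -c "
from h import *
to(W([-.009,-.065,.06])); lev()
save('side','s4.png',(290,150,400,270),5)"
```

```text
t 10.5667 tip [ 0.6369 -0.1536  0.0605] reach 0.0726 yaw err deg -0.37 zaxis [-0.006  0.003 -1.   ] F [-4.49  0.    7.8 ] gap -0.0018556214634159506
shift [-15.9  -0.5   0.6]
rot [-0.28  0.26  0.37]
```

View pics/s4.png

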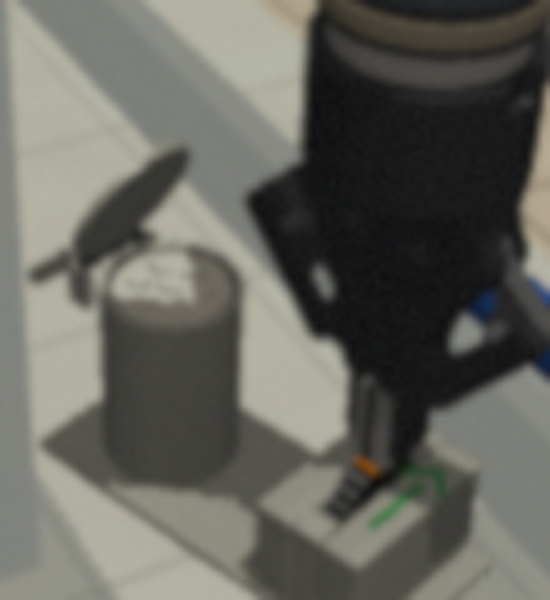

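The wheel is turning: its orange mark moved onto the crown at (367,465) in the crop. The swabs at (165,280) are now about at the rim, and the lid is still open.

>>> {"fn": "drive_tool", "kwargs": {
  "linear": [
    [0,0,-4],
    [0,0,-3],
    [-6,0,0],
    [-6,0,0],
    [-5,0,0],
    [-2,0,0],
    [0,0,0],
    [0,0,0]
  ],
  "rot": [
    [-0.3,0.2,0.4],
    [0,0,0],
    [0,0,0],
    [0,0,0],
    [0,0,0],
    [0,0,0],
    [0,0,0],
    [0,0,0]
  ],
  "hand": [0,0,0,0,0,0,0,0]
}}

```text
t: 11.28
tcp_pos: [0.6166, -0.1604, 0.1386]
tool_rot: [0.988, 0.157, -0.001, -0.0]
force: [0.0, -0.3, -0.0]
finger_gap: -0.0
```

```bash
python3 -c "
from h import *
to(W([-.010,-.065,.062])); lev()"
```

```text
t 11.2833 tip [ 0.6165 -0.1604  0.066 ] reach 0.0726 yaw err deg 0.09 zaxis [-0.002  0.    -1.   ] F [ 0.04 -0.29 -0.02] gap -0.00021387971422704685
shift [ 4.6 -0.5  4. ]
rot [-0.04  0.1  -0.09]
```

>>> {"fn": "drive_tool", "kwargs": {
  "linear": [
    [3,-0.5,2],
    [1,0,1.2],
    [0,0,1],
    [0,0,0.8],
    [0,0,0.7]
  ],
  "rot": [
    [0,0,0],
    [0,0,0],
    [0,0,0],
    [0,0,0],
    [0,0,0]
  ],
  "hand": [0,0,0,0,0]
}}

```text
t: 11.7
tcp_pos: [0.6213, -0.1586, 0.133]
tool_rot: [0.988, 0.157, -0.001, 0.0]
force: [-1.3, 0.6, 6.2]
finger_gap: -0.0
```

>>> {"fn": "drive_tool", "kwargs": {
  "linear": [
    [1,0,0.7],
    [2,0,0.6],
    [2,0,0.6]
  ],
  "rot": [
    [0,0.1,0],
    [0,0.2,0],
    [0,0.2,0]
  ],
  "hand": [0,0,0]
}}

```text
t: 11.95
tcp_pos: [0.6237, -0.1578, 0.1331]
tool_rot: [0.987, 0.158, 0.0, -0.0]
force: [-5.2, -2.2, 6.8]
finger_gap: 0.001
```

>>> {"fn": "drive_tool", "kwargs": {
  "linear": [
    [2.5,0,0.6],
    [2.5,0,0.55],
    [2.5,0,0.55],
    [2.5,0,0.55]
  ],
  "rot": [
    [0,0.2,0],
    [0,0.2,0],
    [0,0.2,0],
    [0,0.2,0]
  ],
  "hand": [0,0,0,0]
}}

```text
t: 12.28
tcp_pos: [0.6294, -0.1559, 0.1335]
tool_rot: [0.987, 0.16, 0.002, -0.001]
force: [-3.8, -1.5, 5.8]
finger_gap: -0.004
```

>>> {"fn": "drive_tool", "kwargs": {
  "linear": [
    [2.5,0,0.55],
    [2.5,0,0.55],
    [2.5,0,0.55],
    [2.5,0,0.55]
  ],
  "rot": [
    [0,0.2,0],
    [0,0.2,0],
    [0,0.2,0],
    [0,0.2,0]
  ],
  "hand": [0,0,0,0]
}}

```text
t: 12.62
tcp_pos: [0.635, -0.154, 0.1335]
tool_rot: [0.987, 0.161, 0.003, -0.002]
force: [-3.6, -1.0, 5.2]
finger_gap: 0.003
```

```bash
python3 -c "
from h import *
to(W([-.010,-.065,.062])); lev()"
```

```text
t 12.6167 tip [ 0.6355 -0.1536  0.0609] reach 0.0726 yaw err deg -0.41 zaxis [ 0.006  0.006 -1.   ] F [-3.58 -0.95  5.17] gap 0.003016834621073179
shift [-15.6  -0.1  -1.2]
rot [-0.2  -0.43  0.41]
```

>>> {"fn": "drive_tool", "kwargs": {
  "linear": [
    [2.5,0,0.6],
    [2.5,0,0.6],
    [0,0,-4],
    [0,0,-3],
    [-6,0,0],
    [-6,0,0],
    [-5,0,0],
    [-1,0,0],
    [0,0,0],
    [0,0,0]
  ],
  "rot": [
    [0,0,0],
    [0,0,0],
    [-0.2,-0.3,0.4],
    [0,0,0],
    [0,0,0],
    [0,0,0],
    [0,0,0],
    [0,0,0],
    [0,0,0],
    [0,0,0]
  ],
  "hand": [0,0,0,0,0,0,0,0,0,0]
}}

```text
t: 13.45
tcp_pos: [0.6186, -0.159, 0.1406]
tool_rot: [0.987, 0.158, -0.002, -0.0]
force: [0.7, 0.3, 0.6]
finger_gap: 0.002
```

```bash
python3 -c "
from h import *
to(W([-.010,-.065,.062])); lev()
save('side','s5.png',(290,150,370,230),7)"
```

```text
t 13.45 tip [ 0.6183 -0.1591  0.068 ] reach 0.0726 yaw err deg -0.03 zaxis [-0.003 -0.    -1.   ] F [0.69 0.32 0.65] gap 0.001784499518046884
shift [2.4 0.2 6. ]
rot [-0.05  0.18  0.03]
```

View pics/s5.png

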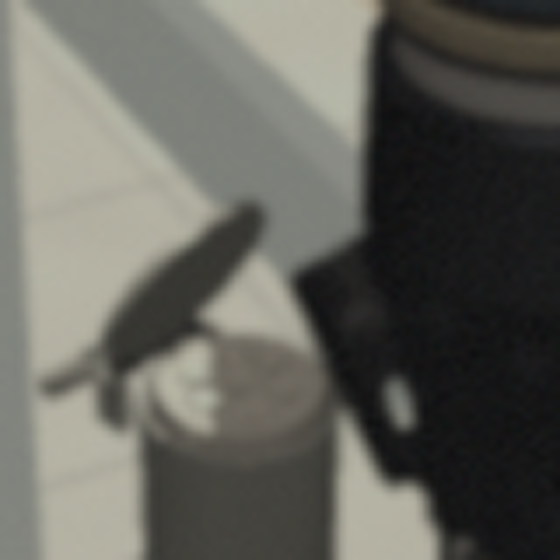

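The sleeve's edge is now just above the rim (around (245,450) in the crop), with no green yet. I'll do the next stroke.

>>> {"fn": "drive_tool", "kwargs": {
  "linear": [
    [2,0,3],
    [0,0,2.2],
    [0,0,1.2],
    [0,0,0.8],
    [0,0,0.7]
  ],
  "rot": [
    [0,0,0],
    [0,0,0],
    [0,0,0],
    [0,0,0],
    [0,0,0]
  ],
  "hand": [0,0,0,0,0]
}}

```text
t: 13.92
tcp_pos: [0.6216, -0.1585, 0.1329]
tool_rot: [0.987, 0.158, -0.001, 0.0]
force: [-1.9, 0.2, 6.6]
finger_gap: 0.002
```

>>> {"fn": "drive_tool", "kwargs": {
  "linear": [
    [1,0,0.7],
    [2.5,0,0.6],
    [2.5,0,0.6],
    [2.5,0,0.6]
  ],
  "rot": [
    [0,0.1,0],
    [0,0.1,0],
    [0,0.1,0],
    [0,0.1,0]
  ],
  "hand": [0,0,0,0]
}}

```text
t: 14.25
tcp_pos: [0.6263, -0.1568, 0.1334]
tool_rot: [0.987, 0.16, -0.003, -0.0]
force: [-4.1, -1.3, 6.5]
finger_gap: -0.0
```

>>> {"fn": "drive_tool", "kwargs": {
  "linear": [
    [2.5,0,0.6],
    [2.5,0,0.6],
    [2.5,0,0.6],
    [2.5,0,0.6],
    [2.5,0,0.6]
  ],
  "rot": [
    [0,0.1,0],
    [0,0.1,0],
    [0,0.1,0],
    [0,0.1,0],
    [0,0.1,0]
  ],
  "hand": [0,0,0,0,0]
}}

```text
t: 14.67
tcp_pos: [0.6335, -0.1544, 0.1334]
tool_rot: [0.987, 0.161, -0.005, -0.001]
force: [-4.4, -1.9, 5.8]
finger_gap: -0.001
```

>>> {"fn": "drive_tool", "kwargs": {
  "linear": [
    [2.5,0,0.6],
    [2.5,0,0.6],
    [2.5,0,0.6]
  ],
  "rot": [
    [0,0.1,0],
    [0,0.1,0],
    [0,0.1,0]
  ],
  "hand": [0,0,0]
}}

```text
t: 14.92
tcp_pos: [0.6377, -0.153, 0.1333]
tool_rot: [0.987, 0.162, -0.007, -0.001]
force: [-2.8, -0.7, 6.5]
finger_gap: -0.002
```

```bash
python3 -c "
from h import *
to(W([-.010,-.065,.062])); lev()"
```

```text
t 14.9167 tip [ 0.6367 -0.153   0.0607] reach 0.0726 yaw err deg -0.55 zaxis [-0.014 -0.    -1.   ] F [-2.78 -0.72  6.51] gap -0.0017186586908072427
shift [-17.    0.   -1.1]
rot [-0.24  0.76  0.55]
```

>>> {"fn": "drive_tool", "kwargs": {
  "linear": [
    [0,0,-4],
    [0,0,-3],
    [-6,0,0],
    [-6,0,0],
    [-5,0,0],
    [-1,0,0],
    [0,0,0],
    [0,0,0]
  ],
  "rot": [
    [-0.2,0.6,0.5],
    [0,0,0],
    [0,0,0],
    [0,0,0],
    [0,0,0],
    [0,0,0],
    [0,0,0],
    [0,0,0]
  ],
  "hand": [0,0,0,0,0,0,0,0]
}}

```text
t: 15.58
tcp_pos: [0.6184, -0.159, 0.1403]
tool_rot: [0.988, 0.157, -0.001, -0.0]
force: [-0.1, 0.3, 0.9]
finger_gap: 0.002
```

Run:
```python
from h import *
to(W([-.010,-.065,.062])); lev()
im=cams.snapshot('side').astype(int)
c=(int(proj('side',W([0,.035,.088]))[0]))
for h in (0,8,12,16,20): print(h,[proj('side',W([23*np.cos(a),.035+.023*np.sin(a),.088+h/1000]) if 0 else W([.023*np.cos(a),.035+.023*np.sin(a),.088+h/1000])).round(1).tolist() for a in (-1.97,)])
x=int(round(proj('side',W([.023*np.cos(-1.97),.035+.023*np.sin(-1.97),.088]))[0])); print(x)
for y in range(190,226): print(y,im[y,x-3:x+4].mean(0).round().astype(int).tolist(),end='; ')
save('side','s6.png',(290,150,370,230),7)
```

```text
t 15.5833 tip [ 0.6182 -0.159   0.0677] reach 0.0726 yaw err deg 0.02 zaxis [-0.002  0.    -1.   ] F [-0.09  0.31  0.91] gap 0.002128756772067001
shift [2.4 0.3 5.7]
rot [-0.06  0.1  -0.02]
0 [[329.1, 212.5]]
8 [[329.1, 209.1]]
12 [[329.1, 207.4]]
16 [[329.2, 205.7]]
20 [[329.2, 204.0]]
329
190 [139, 137, 127]; 191 [142, 140, 129]; 192 [147, 145, 133]; 193 [153, 151, 139]; 194 [156, 154, 141]; 195 [148, 145, 133]; 196 [129, 125, 114]; 197 [115, 110, 100]; 198 [109, 104, 95]; 199 [106, 101, 92]; 200 [105, 100, 91]; 201 [108, 103, 94]; 202 [108, 103, 94]; 203 [106, 101, 92]; 204 [106, 101, 92]; 205 [109, 104, 94]; 206 [108, 103, 94]; 207 [106, 101, 92]; 208 [101, 96, 88]; 209 [93, 88, 81]; 210 [87, 83, 75]; 211 [85, 81, 74]; 212 [82, 80, 72]; 213 [79, 79, 70]; 214 [76, 79, 69]; 215 [74, 75, 67]; 216 [70, 70, 63]; 217 [69, 68, 62]; 218 [68, 67, 61]; 219 [68, 67, 61]; 220 [68, 67, 62]; 221 [68, 67, 61]; 222 [68, 67, 62]; 223 [68, 67, 62]; 224 [68, 67, 61]; 225 [68, 67, 61];
```

View pics/s6.png

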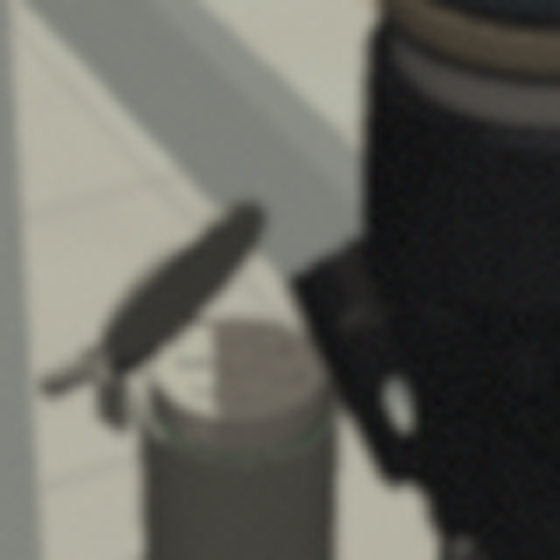

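A first faint trace of green shows behind the front rim at (300,445) in the crop. The sleeve's top edge is at row 209, which puts it about 8–9 mm out and agrees with the roughly 50 mm dragged so far. One more stroke of about 20 mm is needed.

>>> {"fn": "drive_tool", "kwargs": {
  "linear": [
    [1.5,0,3],
    [0,0,2],
    [0,0,1.2],
    [0,0,0.8],
    [0,0,0.7]
  ],
  "rot": [
    [0,0,0],
    [0,0,0],
    [0,0,0],
    [0,0,0],
    [0,0,0]
  ],
  "hand": [0,0,0,0,0]
}}

```text
t: 16.1
tcp_pos: [0.6212, -0.1585, 0.1328]
tool_rot: [0.987, 0.158, -0.0, 0.0]
force: [-1.3, 0.0, 6.2]
finger_gap: 0.005
```

>>> {"fn": "drive_tool", "kwargs": {
  "linear": [
    [1,0,0.7],
    [2.5,0,0.6],
    [2.5,0,0.6],
    [2.5,0,0.6]
  ],
  "rot": [
    [0,0.1,0],
    [0,0.1,0],
    [0,0.1,0],
    [0,0.1,0]
  ],
  "hand": [0,0,0,0]
}}

```text
t: 16.43
tcp_pos: [0.6258, -0.1569, 0.1333]
tool_rot: [0.987, 0.159, -0.002, -0.0]
force: [-3.4, -0.9, 5.8]
finger_gap: 0.004
```

>>> {"fn": "drive_tool", "kwargs": {
  "linear": [
    [2.5,0,0.6],
    [2.5,0,0.6],
    [2.5,0,0.6],
    [2.5,0,0.6],
    [2.5,0,0.6]
  ],
  "rot": [
    [0,0.1,0],
    [0,0.1,0],
    [0,0.1,0],
    [0,0.1,0],
    [0,0.1,0]
  ],
  "hand": [0,0,0,0,0]
}}

```text
t: 16.85
tcp_pos: [0.6329, -0.1546, 0.1334]
tool_rot: [0.987, 0.161, -0.004, -0.001]
force: [-4.6, -1.7, 5.5]
finger_gap: 0.003
```

>>> {"fn": "drive_tool", "kwargs": {
  "linear": [
    [2.5,0,0.6],
    [2.5,0,0.6],
    [2.5,0,0.6],
    [2.5,0,0.6]
  ],
  "rot": [
    [0,0.1,0],
    [0,0.1,0],
    [0,0.1,0],
    [0,0.1,0]
  ],
  "hand": [0,0,0,0]
}}

```text
t: 17.18
tcp_pos: [0.6383, -0.1528, 0.1333]
tool_rot: [0.987, 0.162, -0.007, -0.001]
force: [-3.6, -1.8, 5.5]
finger_gap: -0.001
```

```bash
python3 -c "
from h import *
to(W([-.010,-.065,.062])); lev()"
```

```text
t 17.1833 tip [ 0.6373 -0.1527  0.0607] reach 0.0726 yaw err deg -0.54 zaxis [-0.014  0.    -1.   ] F [-3.55 -1.78  5.54] gap -0.0009496391044400691
shift [-17.7   0.1  -1. ]
rot [-0.25  0.74  0.54]
```

>>> {"fn": "drive_tool", "kwargs": {
  "linear": [
    [0,0,-4],
    [0,0,-6],
    [0,0,-20],
    [0,10,-20],
    [0,30,-20],
    [0,30,0],
    [0,20,0],
    [0,0,0],
    [0,0,0]
  ],
  "rot": [
    [0,0,0],
    [0,0,0],
    [0,0,0],
    [0,0,0],
    [0,0,0],
    [0,0,0],
    [0,0,0],
    [0,0,0],
    [0,0,0]
  ],
  "hand": [0,0,0,0,0,0,0,0,0]
}}

```text
t: 17.93
tcp_pos: [0.6694, -0.2385, 0.2074]
tool_rot: [0.986, 0.164, -0.006, -0.002]
force: [-0.3, 0.9, -0.7]
finger_gap: -0.001
```

Run:
```python
from h import *
im=cams.snapshot('side').astype(int)
for x in (318,329): print(x,[(y,im[y,x-3:x+4].mean(0).round().astype(int).tolist()) for y in range(198,222)])
save('side','s7.png',(290,150,370,230),7); to(W([0,-.065,.1]))
```

```text
318 [(198, [109, 103, 94]), (199, [107, 102, 93]), (200, [108, 103, 94]), (201, [109, 104, 95]), (202, [109, 104, 94]), (203, [106, 101, 92]), (204, [104, 99, 90]), (205, [100, 95, 87]), (206, [93, 88, 80]), (207, [86, 82, 75]), (208, [83, 79, 72]), (209, [80, 78, 70]), (210, [70, 74, 63]), (211, [54, 68, 50]), (212, [40, 64, 41]), (213, [44, 65, 45]), (214, [61, 71, 58]), (215, [70, 72, 64]), (216, [70, 69, 63]), (217, [68, 67, 61]), (218, [68, 67, 61]), (219, [68, 67, 62]), (220, [67, 67, 61]), (221, [67, 67, 61])]
329 [(198, [170, 169, 154]), (199, [174, 174, 158]), (200, [168, 168, 153]), (201, [165, 164, 149]), (202, [171, 170, 155]), (203, [173, 172, 155]), (204, [169, 167, 152]), (205, [162, 160, 145]), (206, [143, 140, 127]), (207, [121, 117, 106]), (208, [110, 105, 96]), (209, [106, 102, 92]), (210, [96, 98, 85]), (211, [76, 90, 69]), (212, [57, 85, 57]), (213, [67, 92, 66]), (214, [96, 107, 88]), (215, [105, 107, 94]), (216, [94, 93, 85]), (217, [88, 86, 79]), (218, [86, 85, 78]), (219, [87, 85, 78]), (220, [87, 85, 78]), (221, [86, 85, 78])]
t 18.0333 tip [ 0.6681 -0.2375  0.1345] reach 0.0726 yaw err deg -0.77 zaxis [-0.014  0.001 -1.   ] F [ 0.11 -0.14  0.33] gap -0.005388568015516455
shift [ -8.9 -89.8  35.1]
```

View pics/s7.png

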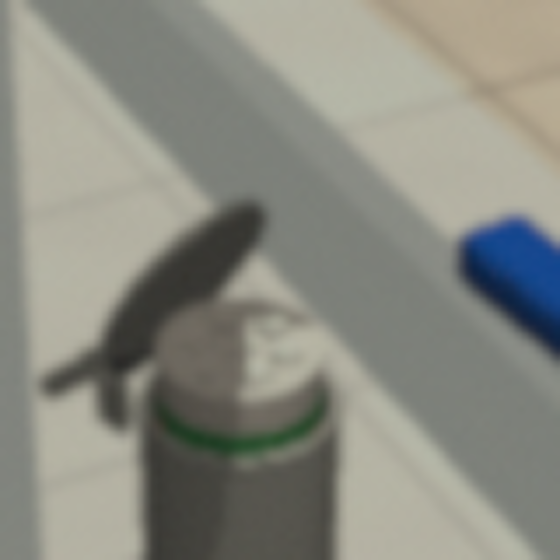

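The green band shows all round the rim (crop (240,440), rows 210–214 in the full image). There is no red, and the sleeve's top edge at row 206 puts it about 15–16 mm out. Next I'll check the lid angle and the bystanders.

Run:
```python
from h import *
for a in (.6,.75,.95,1.15): print(a,proj('side',W([0,.066-.059*np.cos(a),.088+.059*np.sin(a)])).round(1))
cams.snapshot('side');cams.snapshot('top')
for l in('jar','compact','case','lever'): print(l,[[(np.round(d['at']).tolist(),round(d['score'],2)) for d in cams.spot_point(l,n)][:3] for n in('side','top')])
for y in(.094,): 
  for a in (.75,1.15):
    b=np.arctan2(20,28)-a; print('lever',a,proj('side',W([0,.066+.0344*np.cos(b),.088+.0344*np.sin(b)])).round(1))
print(manip.sense()['force'])
```

```text
0.6 [331.3 195.3]
0.75 [329.1 191. ]
0.95 [325.7 185.6]
1.15 [321.7 180.8]
jar [[([229.0, 326.0], 0.9)], []]
compact [[([200.0, 200.0], 0.72)], []]
case [[([386.0, 208.0], 0.97)], []]
lever [[([215.0, 184.0], 0.86), ([331.0, 303.0], 0.63), ([304.0, 202.0], 0.55)], []]
lever 0.75 [301.3 193.5]
lever 1.15 [303.  199.5]
[0.26084925 0.39673322 0.2182484 ]
```

The lid is at about 1.1 rad, the bystanders haven't moved and nothing touches the holder, so I'm handing in.

```bash
python3 -c "
from h import *
order.sign_off()"
```

```text
the job is handed in; nothing more can be done
```

The job is handed in at about 18 s, with the lid open and the green band at the cup's rim. One thing may have broken a limit: the wrist force read 26 N for a moment when the lever reached its end stop. I backed off at once, but the holder's limit is 25 N and readings vary by about 1 N, so I can't rule out a brief breach.

- **Lid:** I pressed the lever down with the closed fingertip. The last picture puts the lid at about 1.1 rad, against the 0.75 needed. The sleeve was still down when it opened.
- **Sleeve:** I felt for the wheel's crown and found it about 11 mm proud of the deck. Four strokes of 15–18 mm along the arrow, mostly at 5–8 N, raised the sleeve. The stroke lengths and the last picture put it 15–16 mm out (estimates ran from 14.7 to 16.7 mm), with green showing and no red.
- **Wheel force:** The highest wrist reading on the wheel was about 10 N vertical, against the 12 N limit. Readings came only at the end of each move.
- **Bystanders:** In the side view the jar, compact and case show within 3 pixels of where they started. The networks found nothing in the final top view, so that check rests on one camera.
- **Contact at the end:** The gripper was well clear of the holder and the wrist force was at noise level.

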